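Slide the brass manifold block along the rail into the drilling stop corner

TASK

Without gripping or lifting anything, use the fingertips to push the brass block firmly up flat against the aluminium rail, then slide it along the rail into the blue-cheeked corner pocket. It should end fully home: flush with the rail, up against the end stop, and square, with the fingers clear of it. Leave the dark steel block and everything else on the bench where they are.

Things in the scene. Friction and masses are not known exactly. Their poses are not given: they have to be found in the camera images.
- brass_block: The workpiece: a loose brass manifold block with two dark round ports on top, 36 mm (its x) by 60 mm (its y) by 24 mm high, about 0.4 kg. Origin at the centre of its underside, z up. It lies flat on the bench, long side within 0.3 rad of parallel to the rail, its centre 85 to 105 mm out from the rail face. It slides on the bench with 2 to 4 N.
- corner (a point): Inner corner where the working faces of the rail and the end stop meet, at bench height. x points into the rail (away from the robot), y along the rail towards the end stop, z up. The rail's face is the plane x = 0, from y = -360 mm to 0; the rail is 30 mm thick, 20 mm high. The end stop's face is the plane y = 0, from x = -65 mm to 0, 20 mm high.
- home (a point): Where the centre of the brass block's underside is when fully home: x = -18, y = -30 mm from the corner, same axes as point corner. The pocket around it is 40 mm wide, 4 mm wider than the block. The blue cheek on its robot side covers only the block's front 34 mm, so about 26 mm of its length sticks out behind the cheek.
- jig: The fixed stop corner (aluminium rail and end stop, blue cheek), screwed to the bench, moved and turned each time. Origin and axes as point corner. The cheek is 20 mm high and 20 mm thick: its inner face is at x = -40 mm from y = -22 mm to 0, then flares out to x = -50 mm at y = -34 mm; its outer face is at x = -60 mm. Its machined faces are smooth.
- steel_block: A loose block of the same size and form as the brass one but dark steel; leave it. Origin at the centre of its underside. It and the brass block stand one behind the other along the rail (centres about 140 and 285 mm from the end stop, in either order), both 85 to 105 mm out from the rail face, so that the brass block can pass between it and the rail.
- fitting: Loose brass hose fitting standing upright, 32 mm across, 46 mm high, on the robot's side of the blocks. Origin at the centre of its underside. Bystander.
- grinder: Loose right-angle air grinder lying on the bench, about 220 mm long, 40 mm high, left of the corner. Origin on the bench under its barrel, x along the barrel to the head. Bystander.
- wrench: Loose steel wrench lying flat on the right of the bench. Bystander.
- oil: Yellow oil bottle with red cap, 50 mm across, 130 mm high, at the right. Origin at the centre of its underside. Bystander.
- screw_jar: Amber jar with steel cap, 64 mm across, 70 mm high, behind left. Origin at the centre of its underside. Bystander.
- sanding_block: Cork sanding block, 70 by 110 by 30 mm, near the robot at the left. Origin at the centre of its underside. Bystander.
Mind the look-alikes: they are no part of the job. What is shaped like the brass_block but pink is not meant.

How it is judged:
By the outcome, as a careful person would: the job done as asked, in the order asked, and still so for the second after the job is handed in, with the robot touching nothing.
It also fails if it takes over 72 s, if anything falls off the work surface, if the arm or the gripper's body presses on something with over 40 N, if the wrist force passes 120 N, or if a joint passes its speed limit or range.

ROBOT

A 7-joint arm with a two-finger parallel gripper is mounted at the origin on the work surface. World frame = base frame: x ahead of the robot, y to its left, z up, the work surface at z = 0. Lengths are in m, angles in rad, forces in N, time in s.
With the tool pointing down it reaches from about 0.425 to 0.875 m from the base axis. Payload 4.7 kg.
Tool frame: the origin (TCP) lies midway between the tips of the shut fingers; the grasp point (between the pads) lies 19 mm behind it (ctrl.grip_point_offset is the distance from the TCP to the grasp point, in m); z points along the fingers, y is the line along which they close (so a half turn about z gives the same grasp; the last joint's range is limited). The gripper opens to 87 mm and grips with 3 to 60 N. Pads are 19 mm wide; open, the fingers measure 117 mm over their backs; the gripper's body (75 mm by 190 mm) begins 51 mm behind the grasp point.
Start: joints at [1.305, 0.321, -0.07, 1.45, 0.023, 1.371, -0.057], TCP at [0.179, -0.625, 0.223] pointing down, gripper open.
Joint ranges: [-2.86, 2.86], [-0.3, 2.09], [-1.38, 1.24], [0.06, 2.45], [-1.56, 4.7], [0.09, 2.05], [-2.69, 2.69]. Speed limits (rad/s): [2.57, 2.57, 3.14, 3.14, 3.14, 3.14, 3.14].

INTERFACE

Orientations are given as a rotation vector (axis times angle).
In Python, from bench import ctrl gives the robot as it stands.
- The arm moves only by the tool move_arm, never from a script. Its argument "increments" is text: rows parted by semicolons, each of 7 numbers parted by spaces: the shift along the world's x, y, z in mm, then the turn, a rotation vector about the world's x, y, z in degrees, then the closure in counts, from 0 (fully open) to 255 (shut). A call has exactly 8 rows; each row shifts and turns the commanded pose from where the row before left it; what a row does not reach is not made up. A row lasts 1/12 s, in which the tool goes at most 41.7 mm and 7.16 degrees, less where a joint would pass 70% of its speed; a pose out of reach is approached as far as the arm can. A call with a gripper value outside its range is refused whole. The fingers move at their own pace and stop on an object; "grip_force" is the grip in N (left out, the last holds). Time passes only in rows, so rows that do not move let the fingers close, or fill a call up. It gives the time, the measured TCP pose, the force, the opening and the grip force at its end, in the units of the state.
- ctrl.get_state(): the state, without advancing time (a new reading comes with each control period).
- ctrl.get_image(name): name is "scene" or "top" or "wrist"; returns a dict with "frame" (400x640x3 uint8, red, green, blue), "depth" (400x640 float32, m along the optical axis (not along the pixel's ray), 0 where there is no reading), "fx", "fy", "cx", "cy" (pixels), "k1" (the pictures are not rectified: a ray, as slopes to the right and down, at radius r is drawn at 1 + k1 r^2 times it, then the intrinsics apply), "position" and "orientation" of the camera in the world. Camera axes: x right, y down, z forward; pixel columns grow to the right and rows downward; lengths in m; the calibration is good to about 2 mm. A picture is of the moment at which its call begins.
- ctrl.close_job(): hands the job in; it is judged then, once.
Trained networks look in a picture, given as the dict that the camera call returned (one of the last four; its "shot" number tells which), for a name from the list of things; names that differ only in an ending like _2 or _b are one class to them, and where a whole thing is asked for, a point or a joint stands for the part that bears it (a point fixed in the world has none). Each returns a list of dicts, best first, with "score" (0 to 1); they miss things now and then, are a little off and sometimes report something else, mostly with a low value. They report only what shows in the picture. A call takes as long as a camera call. They do not tell look-alikes from the thing itself.
- ctrl.find_in(target, picture): "centre" ([x, y, z] in m, in world coordinates, good to about 4 mm: the middle of the surface that is visible of it).
- ctrl.silhouettes(target, picture): "region" (400x640 bool, what is visible of it).
The state is a dict: "time": time; "joint_positions": joint angles; "qd": joint speeds; "joint_torque": joint torques, N m; "position": TCP position; "tool_rot": TCP orientation; "ft_force": force on the tool from outside, world axes, zero at the start; "torque": the same for the moment, N m; "grip_width": opening from 0.0 (shut) to 1.0 (fully open); "grip_force": force on a finger pad.
Only numpy, scipy, OpenCV 4.12 (cv2) and the standard library are available. Lean on these libraries where they do the work, as an engineer would, in place of code of your own. Each camera call takes 0.05 s, during which the arm holds its last target. There are 200 camera calls.

## Working session

There is one attempt and no reset: what is moved stays moved. The work goes in short steps, Python scripts to look and compute and a tool call to move; the robot and the scene stay as the last step left them, time stands still between calls to the robot, and variables do not carry over. Pictures are saved under pics/ and viewed, at most 10 in all, crops included, and the job is handed in when it is done.

Besides the shell and the picture viewer there is one more tool, called after "Emit:" as a command line: name --argument value ..., lists and objects as JSON in quotes. move_arm: Moves the arm, as the interface text tells. Its arguments: {"type":"object","properties":{"increments":{"type":"string"},"grip_force":{"type":"number"}},"required":["increments"]}

```bash
ls; mkdir -p pics
cat > h.py <<'E'
import numpy as np, cv2
from scipy.spatial.transform import Rotation as R
from bench import ctrl
def Rm(o):
    o=np.array(o,float)
    return o if o.shape==(3,3) else (R.from_rotvec(o).as_matrix() if o.size==3 else R.from_quat(o).as_matrix())
def cloud(im):
    v,u=np.mgrid[0:400,0:640]
    K=np.array([[im['fx'],0,im['cx']],[0,im['fy'],im['cy']],[0,0,1.]])
    p=cv2.undistortPoints(np.stack([u,v],-1).reshape(-1,1,2).astype(np.float64),K,np.array([im['k1'],0,0,0.])).reshape(400,640,2)
    d=im['depth'][...,None]
    P=np.concatenate([p*d,d],-1)@Rm(im['orientation']).T+np.array(im['position'])
    return P
E
python3 - <<'E'
from h import *
for n in ['scene','top']:
    im=ctrl.get_image(n); cv2.imwrite(f'pics/{n}0.png',im['frame'][...,::-1])
    print(n,im['position'],im['orientation'],im['k1'],im['fx'])
    for t in ['brass_block','steel_block','jig','fitting','grinder','wrench','oil','sanding_block']:
        print(t,[(np.round(r['centre'],3).tolist(),round(r['score'],2)) for r in ctrl.find_in(t,im)][:3])
    np.save(n+'.npy',im,allow_pickle=True)
s=ctrl.get_state();print(s)
E
```

```text
pics
scene [1.07217322 0.19853879 0.85604532] [-1.61166607 -2.14971113  0.71744222] -0.07658235390877775 388.1067416934388
brass_block [([0.506, 0.169, 0.028], 0.88), ([0.569, -0.009, 0.024], 0.75), ([0.579, -0.148, 0.027], 0.71)]
steel_block [([0.579, -0.148, 0.03], 0.64)]
jig []
fitting [([0.458, 0.054, 0.026], 0.72)]
grinder [([0.497, 0.392, 0.034], 0.68)]
wrench [([0.384, -0.353, 0.002], 0.56)]
oil [([0.677, -0.367, 0.072], 0.86)]
sanding_block [([0.306, 0.294, 0.03], 0.59)]
top [ 0.24106421 -0.0125196   1.2122296 ] [-2.26262477  1.92543828 -0.21926422] -0.10035176981321797 443.89560785777235
brass_block [([0.446, -0.077, 0.025], 0.84), ([0.562, -0.005, 0.023], 0.53)]
steel_block [([0.569, -0.152, 0.024], 0.72)]
jig [([0.667, 0.018, 0.023], 0.81)]
fitting [([0.664, 0.023, 0.02], 0.6)]
grinder [([0.474, 0.384, 0.031], 0.95)]
wrench [([0.377, -0.355, 0.012], 0.72), ([0.569, -0.15, 0.022], 0.63)]
oil [([0.662, -0.363, 0.082], 0.78)]
sanding_block [([0.292, 0.292, 0.03], 0.9)]
{'time': 0.9, 'joint_positions': array([ 1.30510063,  0.32099337, -0.0700858 ,  1.45047742,  0.02260758,
        1.37080505, -0.05692199]), 'qd': array([-0.00038815,  0.00174165,  0.00084476, -0.00117141,  0.00044917,
        0.00038662,  0.00014347]), 'joint_torque': array([ 4.51321011e-04, -4.91090369e+01, -4.02747933e-01, -3.12767923e+01,
       -6.35762187e-02,  3.33879946e-02,  2.17061944e-05]), 'position': array([ 0.17947653, -0.62476071,  0.22260208]), 'tool_rot': array([ 3.11079310e+00,  4.38030293e-01, -6.26832227e-05]), 'ft_force': array([-0.10942971,  0.34437546,  0.69644434]), 'torque': array([-0.00916367,  0.04222773, -0.011594  ]), 'grip_force': 0.0, 'grip_width': 1.0026836572986435}
```

View pics/top0.png

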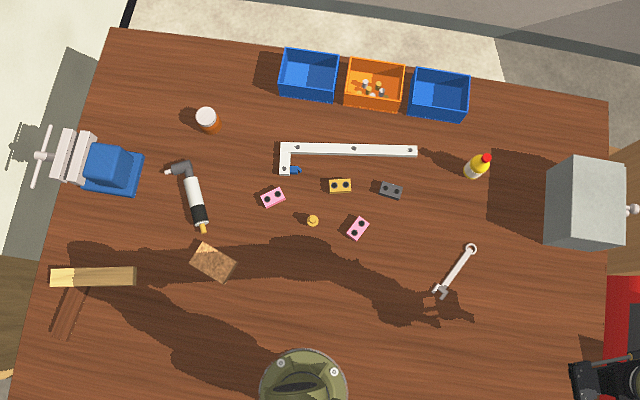

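View pics/scene0.png

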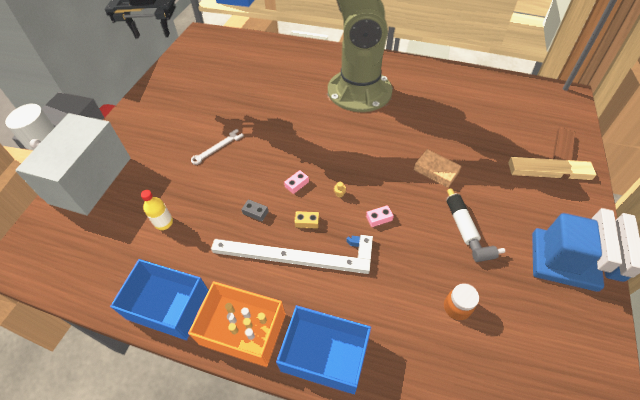

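```bash
cat >> h.py <<'E'
def topmask(im,kind):
    P=cloud(im); hsv=cv2.cvtColor(im['frame'],cv2.COLOR_RGB2HSV); H,S,V=[hsv[...,i].astype(int) for i in range(3)]
    reg=(P[...,0]>.4)&(P[...,0]<.75)&(P[...,1]>-.32)&(P[...,1]<.2)&(im['depth']>0)
    m={'rail':(S<45)&(V>150)&(abs(P[...,2]-.02)<.008),
       'brass':(H>17)&(H<32)&(S>90)&(V>110)&(abs(P[...,2]-.024)<.006),
       'steel':(S<80)&(V<130)&(abs(P[...,2]-.024)<.006)}[kind]&reg
    n,l,st,_=cv2.connectedComponentsWithStats(cv2.morphologyEx(m.astype(np.uint8),cv2.MORPH_CLOSE,np.ones((3,3))))
    if n<2: return P,m
    return P,l==1+np.argmax(st[1:,4])
def flat(P,m,im,z):
    "intersect pixel rays with plane z"
    c=np.array(im['position']); d=P[m]-c
    return (c+d*((z-c[2])/d[:,2])[:,None])[:,:2]
def rect(pts): return cv2.minAreaRect((pts*1000).astype(np.float32))
E
python3 - <<'E'
from h import *
for n in ['scene','top']:
    im=np.load(n+'.npy',allow_pickle=True).item()
    for k,z in [('rail',.02),('brass',.024),('steel',.024)]:
        P,m=topmask(im,k); print(n,k,m.sum(),np.median(P[m][:,2]),rect(flat(P,m,im,z)),np.round(flat(P,m,im,z).mean(0),4))
E
```

```text
scene rail 2263 0.020415761896383833 ((672.8103637695312, -9.539321899414062), (94.76760864257812, 396.8058776855469), 17.373804092407227) [nan nan]
scene brass 242 0.024630842604739356 ((562.9536743164062, -7.090969085693359), (39.864288330078125, 59.32466506958008), 16.017335891723633) [nan nan]
scene steel 82 0.023158336564315207 ((584.4688720703125, -143.63412475585938), (31.388280868530273, 65.24042510986328), 15.969392776489258) [ 0.581  -0.1349]
top rail 1626 0.0215908476373482 ((644.7959594726562, -20.408493041992188), (91.93785858154297, 387.9145812988281), 8.813400268554688) [nan nan]
top brass 209 0.02546328184434632 ((560.720947265625, -7.357879638671875), (37.487308502197266, 57.077423095703125), 13.078948020935059) [nan nan]
top steel 284 0.025219641213080735 ((571.937744140625, -150.49566650390625), (59.52471160888672, 37.35879135131836), 80.2481918334961) [nan nan]h.py:26: RuntimeWarning: divide by zero encountered in divide
  return (c+d*((z-c[2])/d[:,2])[:,None])[:,:2]
h.py:26: RuntimeWarning: invalid value encountered in multiply
  return (c+d*((z-c[2])/d[:,2])[:,None])[:,:2]
```

Emit:
move_arm --increments "36 38 10 0 0 0 0;36 38 10 0 0 0 0;36 38 10 0 0 0 0;36 38 10 0 0 0 0;36 38 10 0 0 0 0;36 38 10 0 0 0 0;36 38 10 0 0 0 0;0 38 0 0 0 0 0"

```text
time: 1.57
position: [0.3822, -0.3767, 0.2786]
tool_rot: [3.108, 0.446, 0.008]
ft_force: [1.8, 1.5, 0.4]
grip_width: 1.002
grip_force: 0.0
```

Emit:
move_arm --increments "25 38 10 0 0 0 0;25 38 10 0 0 0 0;25 38 10 0 0 0 0;25 38 10 0 0 0 0;25 38 10 0 0 0 0;20 38 10 0 0 0 0;0 38 0 0 0 0 0;0 38 0 0 0 0 0"

```text
time: 2.23
position: [0.5081, -0.0947, 0.332]
tool_rot: [-3.111, -0.44, -0.002]
ft_force: [0.8, 0.4, 0.4]
grip_width: 1.005
grip_force: 0.0
```

Run:
```python
from h import *
s=ctrl.get_state();print(s['position'],s['tool_rot'],s['qd'])
im=ctrl.get_image('wrist');cv2.imwrite('pics/w1.png',im['frame'][...,::-1]);np.save('wrist.npy',im,allow_pickle=True);print(im['position'],im['orientation'])
print(ctrl.get_state()['position'])
```

```text
[ 0.50809304 -0.09466871  0.33198783] [-3.11054859e+00 -4.39634656e-01 -1.95695500e-03] [-0.39432017 -0.23163307 -0.3707241   0.23046682 -0.10361784 -0.00995704
 -0.76280542]
[ 0.58546061 -0.07287529  0.49474606] [ 2.31071814 -1.73714464 -0.26275133]
[ 0.50802549 -0.0843472   0.33251388]
```

View pics/w1.png

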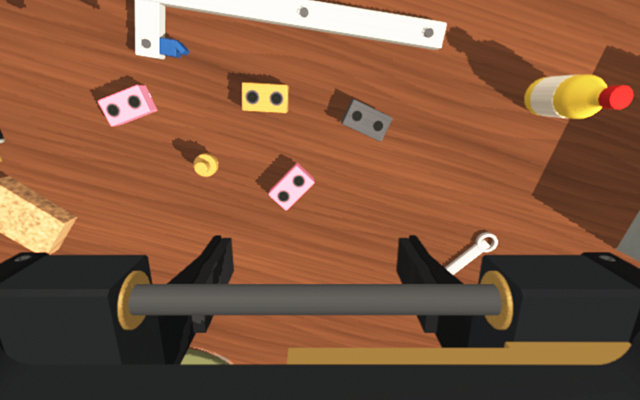

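Emit:
move_arm --increments "25 12 0 0 0 0 0;25 12 0 0 0 0 0;20 12 0 0 0 0 0;0 0 0 0 0 0 0;0 0 0 0 0 0 0;0 0 0 0 0 0 0;0 0 0 0 0 0 0;0 0 0 0 0 0 0"

```text
time: 2.95
position: [0.5766, -0.062, 0.3319]
tool_rot: [3.11, 0.435, 0.0]
ft_force: [0.7, -0.6, -0.2]
grip_width: 0.999
grip_force: 0.0
```

Run:
```python
from h import *
s=ctrl.get_state();print(s['position'],s['tool_rot'],abs(s['qd']).max())
im=ctrl.get_image('wrist');cv2.imwrite('pics/w2.png',im['frame'][...,::-1]);np.save('wrist.npy',im,allow_pickle=True);print(im['position'])
for k,z in [('rail',.02),('brass',.024),('steel',.024)]:
    P,m=topmask(im,k); m&=im['depth']>0; print(k,m.sum(),np.median(P[m][:,2]),rect(flat(P,m,im,z)))
```

```text
[ 0.57664391 -0.06198294  0.33185347] [3.11015567e+00 4.35279304e-01 6.82448295e-05] 0.0028333863634768413
[ 0.65424535 -0.04015215  0.49448182]
rail 8092 0.020533199502937166 ((640.2794189453125, -22.448883056640625), (94.31144714355469, 388.1922607421875), 7.881685733795166)
brass 814 0.02445147818520549 ((561.5711059570312, -9.601421356201172), (36.269412994384766, 59.252323150634766), 12.72854232788086)
steel 978 0.024463781771425136 ((571.5213623046875, -149.9127655029297), (60.3005485534668, 35.582271575927734), 81.72193145751953)
```

View pics/w2.png

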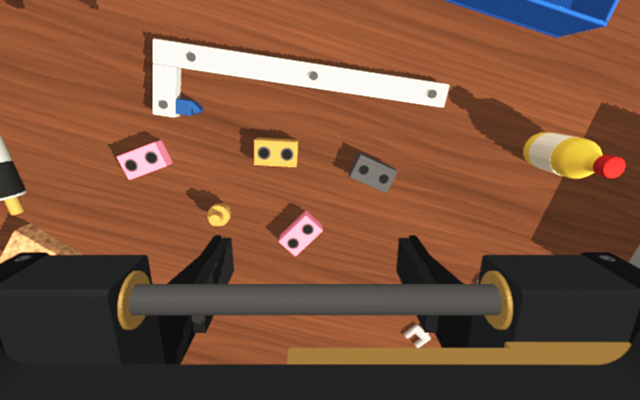

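```bash
cat >> h.py <<'E'
from scipy.optimize import minimize
POLY={'rail':np.array([[0,-360],[30,-360],[30,29],[-65,29],[-65,0],[0,0]])/1e3,
 'brass':np.array([[-18,-30],[18,-30],[18,30],[-18,30]])/1e3}
POLY['steel']=POLY['brass']
def fit(im,kind,x0,t=29):
    P,m=topmask(im,kind)
    c,_=cv2.findContours(m.astype(np.uint8),cv2.RETR_EXTERNAL,cv2.CHAIN_APPROX_NONE)
    S=4
    mm=cv2.drawContours(np.zeros((400,640),np.uint8),[max(c,key=cv2.contourArea)],-1,255,-1)
    big=cv2.resize(mm,None,fx=S,fy=S,interpolation=cv2.INTER_NEAREST)>0
    K=np.array([[im['fx'],0,im['cx']],[0,im['fy'],im['cy']],[0,0,1.]]);Rc=Rm(im['orientation']).T
    z=.02 if kind=='rail' else .024
    poly=POLY[kind].copy()
    if kind=='rail': poly[2:4,1]=t/1e3
    def cost(q):
        a=np.radians(q[2]);c_,s_=np.cos(a),np.sin(a)
        w=np.c_[poly@np.array([[c_,s_],[-s_,c_]])+np.array(q[:2])/1e3,np.full(len(poly),z)]
        p,_=cv2.projectPoints(w,cv2.Rodrigues(Rc)[0],-Rc@np.array(im['position']),K,np.array([im['k1'],0,0,0.]))
        p=(p.reshape(-1,2)+.5)*S-.5
        r=cv2.fillPoly(np.zeros(big.shape,np.uint8),[np.round(p*16).astype(np.int32)],1,shift=4)>0
        return float((r^big).sum())/S**2
    q=np.array(x0,float)
    for k in (15,5): q=minimize(cost,q,method='Nelder-Mead',options=dict(initial_simplex=np.vstack([q,q+np.eye(3)*k*[1,1,.5]]),xatol=.05,fatol=.1)).x
    return np.round(q,2),round(cost(q),1),int(mm.sum()/255)
def injig(q,b):
    a=np.radians(q[2]);M=np.array([[np.cos(a),np.sin(a)],[-np.sin(a),np.cos(a)]])
    return np.round(np.r_[M@(np.array(b[:2])-q[:2]),b[2]-q[2]],2)
E
python3 - <<'E'
from h import *
for n in ['wrist','top','scene']:
    im=np.load(n+'.npy',allow_pickle=True).item()
    for t in ((26,30) if n=='wrist' else (30,)):
        j=fit(im,'rail',[650,130,9],t);print(n,t,'jig',j)
    for k,x in [('brass',[562,-9,13]),('steel',[572,-150,-8])]:
        b=fit(im,k,x);print(k,b,injig(j[0],b[0]))
E
```

```text
wrist 26 jig (array([634.63, 145.96,   7.73]), 423.5, 8314)
wrist 30 jig (array([634.63, 142.95,   7.85]), 259.7, 8314)
brass (array([561.46,  -9.45,  13.17]), 28.6, 1109) [ -93.3  -140.98    5.32]
steel (array([ 571.41, -149.79,   -8.86]), 51.0, 1017) [-102.61 -281.36  -16.71]
top 30 jig (array([636.53, 144.8 ,   7.58]), 115.4, 1665)
brass (array([560.63,  -8.65,  12.81]), 17.4, 282) [ -95.48 -142.1     5.23]
steel (array([ 571.34, -149.69,   -8.12]), 18.1, 284) [-103.47 -283.32  -15.7 ]
scene 30 jig (array([639.53, 145.96,   7.51]), 211.3, 2281)
brass (array([563.16,  -6.66,  12.83]), 22.9, 300) [ -95.66 -141.33    5.32]
steel (array([ 577.2 , -145.12,   -7.11]), 183.9, 82) [ -99.84 -280.44  -14.62]
```

Emit:
move_arm --increments "-20 16 -10 0 0 -4.1 182;-20 16 -10 0 0 -4.1 182;-20.6 15.5 -10 0 0 0 182;0 0 -35 0 0 0 182;0 0 -35 0 0 0 182;0 0 -35 0 0 0 182;0 0 -35 0 0 0 182;0 0 -35 0 0 0 182"

```text
time: 3.67
position: [0.5164, -0.0142, 0.1256]
tool_rot: [3.133, 0.213, 0.002]
ft_force: [0.4, -0.4, 0.4]
grip_width: 0.476
grip_force: 0.0
```

Emit:
move_arm --increments "0 0 -30 0 0 0 182;0 0 -30 0 0 0 182;0 0 -25 0 0 0 182;0 0 -15 0 0 0 182;0 0 -10 0 0 0 182;0 0 0 0 0 0 182;0 0 0 0 0 0 182;0 0 0 0 0 0 182"

```text
time: 4.33
position: [0.5178, -0.0136, 0.0179]
tool_rot: [3.134, 0.214, 0.004]
ft_force: [0.3, 0.2, 0.1]
grip_width: 0.282
grip_force: 0.0
```

Emit:
move_arm --increments "0 0 -7 0 0 0 182;0 0 0 0 0 0 182;3.96 0.54 0 0 0 0 182;3.96 0.54 0 0 0 0 182;3.96 0.54 0 0 0 0 182;3.96 0.54 0 0 0 0 182;3.96 0.54 0 0 0 0 182;3.96 0.54 0 0 0 0 182"

```text
time: 5.0
position: [0.5403, -0.0101, 0.0093]
tool_rot: [3.134, 0.215, -0.002]
ft_force: [-1.9, -0.4, 0.5]
grip_width: 0.288
grip_force: 0.8
```

Emit:
move_arm --increments "3.96 0.54 0 0 0 0 182;3.96 0.54 0 0 0 0 182;3.96 0.54 0 0 0 0 182;3.96 0.54 0 0 0 0 182;3.96 0.54 0 0 0 0 182;3.96 0.54 0 0 0 0 182;3.96 0.54 0 0 0 0 182;3.96 0.54 0 0 0 0 182"

```text
time: 5.67
position: [0.5724, -0.0058, 0.0094]
tool_rot: [3.134, 0.215, -0.0]
ft_force: [-1.8, 0.5, -1.2]
grip_width: 0.283
grip_force: 0.6
```

Run:
```python
from h import *
s=ctrl.get_state();print(s['position'],s['ft_force'])
J=np.array([636,144,7.7]);print(injig(J,np.r_[s['position'][:2]*1e3,0]))
im=ctrl.get_image('wrist');cv2.imwrite('pics/w3.png',im['frame'][...,::-1])
im=ctrl.get_image('top');np.save('top2.npy',im,allow_pickle=True)
b=fit(im,'brass',[595,-5,8]);print(b,injig(J,b[0]))
```

```text
[ 0.57242897 -0.00575802  0.00943992] [-1.79856976  0.52097471 -1.22295085]
[ -83.06 -139.89   -7.7 ]
(array([601.67,   3.89,   8.69]), 314.3, 44) [ -52.79 -134.25    0.99]
```

View pics/w3.png

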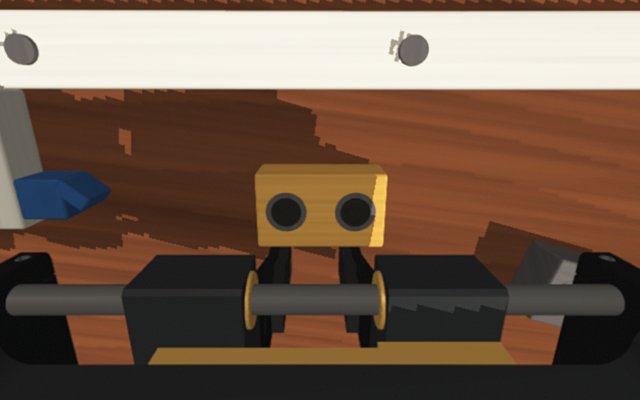

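Emit:
move_arm --increments "3.96 0.54 0 0 0 0 182;3.96 0.54 0 0 0 0 182;3.96 0.54 0 0 0 0 182;3.96 0.54 0 0 0 0 182;3.96 0.54 0 0 0 0 182;3.96 0.54 0 0 0 0 182;1.98 0.27 0 0 0 0 182;1.98 0.27 0 0 0 0 182"

```text
time: 6.43
position: [0.6, -0.0019, 0.0095]
tool_rot: [-3.134, -0.215, 0.0]
ft_force: [-1.6, -0.2, 1.7]
grip_width: 0.282
grip_force: 0.9
```

Emit:
move_arm --increments "1 0.13 0 0 0 0 182;1 0.13 0 0 0 0 182;1 0.13 0 0 0 0 182;1 0.13 0 0 0 0 182;1 0.13 0 0 0 0 182;1 0.13 0 0 0 0 182;1 0.13 0 0 0 0 182;1 0.13 0 0 0 0 182"

```text
time: 7.1
position: [0.6079, -0.001, 0.0095]
tool_rot: [3.134, 0.215, -0.0]
ft_force: [-1.8, -0.3, -0.0]
grip_width: 0.289
grip_force: 0.7
```

Emit:
move_arm --increments "1 0.13 0 0 0 0 182;1 0.13 0 0 0 0 182;1 0.13 0 0 0 0 182;1 0.13 0 0 0 0 182;0 0 0 0 0 0 182;0 0 0 0 0 0 182;0 0 0 0 0 0 182;0 0 0 0 0 0 182"

```text
time: 7.77
position: [0.6084, -0.001, 0.0086]
tool_rot: [3.133, 0.214, -0.012]
ft_force: [-8.8, -1.0, 4.3]
grip_width: 0.285
grip_force: 4.5
```

Emit:
move_arm --increments "1 0.13 0 0 0 0 182;1 0.13 0 0 0 0 182;1 0.13 0 0 0 0 182;1 0.13 0 0 0 0 182;0 0 0 0 0 0 182;0 0 0 0 0 0 182;0 0 0 0 0 0 182;0 0 0 0 0 0 182"

```text
time: 8.43
position: [0.6085, -0.0011, 0.0076]
tool_rot: [3.132, 0.214, -0.025]
ft_force: [-17.6, -1.2, 8.7]
grip_width: 0.284
grip_force: 8.6
```

Run:
```python
from h import *
s=ctrl.get_state();print(s['position'],s['ft_force'],s['torque'])
im=ctrl.get_image('wrist');cv2.imwrite('pics/w4.png',im['frame'][...,::-1])
```

```text
[ 0.6084532  -0.00105509  0.0076066 ] [-17.56338307  -1.15891969   8.72598548] [-0.45236568  3.66489676 -0.02819201]
```

View pics/w4.png

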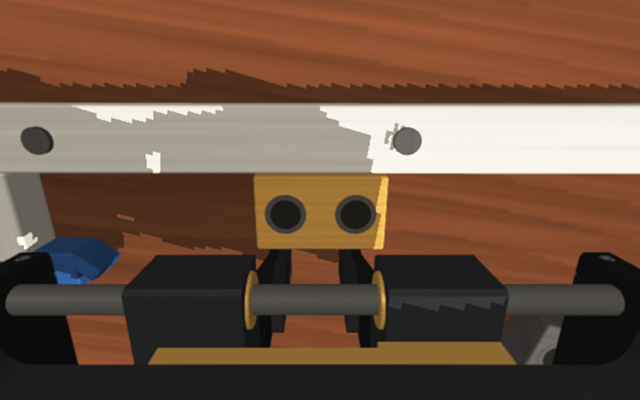

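Emit:
move_arm --increments "-10 -1.3 0 0 0 0 182;-10 -1.3 0 0 0 0 182;-5 -0.7 0 0 0 0 182;0 0 15 0 0 0 182;0 0 25 0 0 0 182;0 0 20 0 0 0 255;0 0 0 0 0 0 255;0 0 0 0 0 0 255"

```text
time: 9.15
position: [0.5927, -0.0032, 0.0712]
tool_rot: [3.134, 0.214, 0.007]
ft_force: [-0.3, 0.1, -0.7]
grip_width: 0.139
grip_force: 0.0
```

Emit:
move_arm --increments "18 -18 0 0 0 0 255;18 -18 0 0 0 0 255;17 -17.4 0 0 0 0 255;0 0 -25 0 0 0 255;0 0 -25 0 0 0 255;0 0 -11 0 0 0 255;0 0 0 0 0 0 255;0 0 0 0 0 0 255"

```text
time: 9.82
position: [0.6431, -0.0561, 0.0076]
tool_rot: [-3.133, -0.216, 0.003]
ft_force: [-0.1, 0.2, 0.5]
grip_width: 0.008
grip_force: 0.0
```

Run:
```python
from h import *
s=ctrl.get_state();print(s['position'],s['ft_force'],s['torque'],s['grip_width'])
J=np.array([636,144,7.7]);print(injig(J,np.r_[s['position'][:2]*1e3,0]))
im=ctrl.get_image('wrist');cv2.imwrite('pics/w5.png',im['frame'][...,::-1])
```

```text
[ 0.64306447 -0.05608628  0.00756001] [-0.08936228  0.21733708  0.48507307] [-0.02986584 -0.03010999  0.08722541] 0.008287150011590142
[ -19.81 -199.23   -7.7 ]
```

View pics/w5.png

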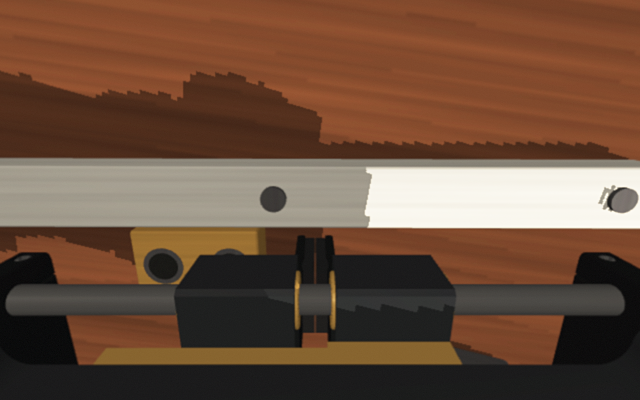

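Emit:
move_arm --increments "2 0.3 2 0 0 0 255;-0.48 3.97 0 0 0 0 255;-0.48 3.97 0 0 0 0 255;-0.48 3.97 0 0 0 0 255;-0.48 3.97 0 0 0 0 255;-0.48 3.97 0 0 0 0 255;-0.48 3.97 0 0 0 0 255;-0.48 3.97 0 0 0 0 255"

```text
time: 10.53
position: [0.6425, -0.0289, 0.0107]
tool_rot: [3.133, 0.214, 0.0]
ft_force: [-0.9, -0.5, 0.6]
grip_width: 0.005
grip_force: 0.9
```

Emit:
move_arm --increments "-0.48 3.97 0 0 0 0 255;-0.48 3.97 0 0 0 0 255;-0.48 3.97 0 0 0 0 255;-0.48 3.97 0 0 0 0 255;-0.48 3.97 0 0 0 0 255;-0.48 3.97 0 0 0 0 255;-0.48 3.97 0 0 0 0 255;-0.48 3.97 0 0 0 0 255"

```text
time: 11.2
position: [0.6383, 0.0036, 0.0104]
tool_rot: [3.134, 0.215, -0.001]
ft_force: [-1.0, -1.2, 0.1]
grip_width: 0.01
grip_force: 0.8
```

Run:
```python
from h import *
s=ctrl.get_state();print(s['position'],s['ft_force'],s['torque'],s['grip_width'])
J=np.array([636,144,7.7]);print(injig(J,np.r_[s['position'][:2]*1e3,0]))
im=ctrl.get_image('wrist');cv2.imwrite('pics/w6.png',im['frame'][...,::-1])
```

```text
[0.6383279  0.00356412 0.01035782] [-1.01330148 -1.16707376  0.13232471] [-0.36467597  0.14086723  0.02989447] 0.009803472567275418
[ -16.51 -139.48   -7.7 ]
```

View pics/w6.png

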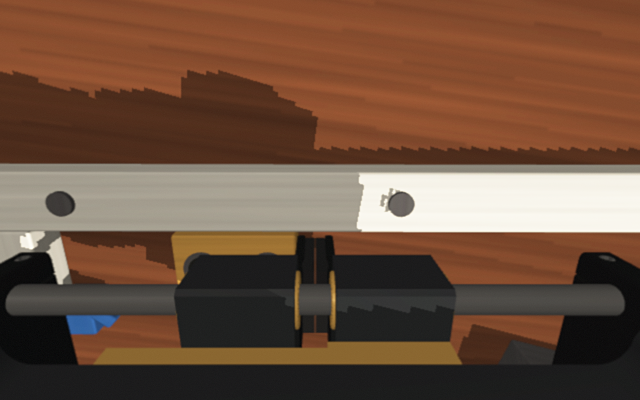

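Emit:
move_arm --increments "-0.52 3.96 0 0 0 0 255;-0.52 3.96 0 0 0 0 255;-0.52 3.96 0 0 0 0 255;-0.52 3.96 0 0 0 0 255;-0.52 3.96 0 0 0 0 255;-0.52 3.96 0 0 0 0 255;-0.52 3.96 0 0 0 0 255;-0.52 3.96 0 0 0 0 255"

```text
time: 11.92
position: [0.6343, 0.0354, 0.0105]
tool_rot: [3.134, 0.215, -0.0]
ft_force: [-0.6, -1.3, -0.1]
grip_width: 0.004
grip_force: 0.7
```

Emit:
move_arm --increments "-0.39 2.97 0 0 0 0 255;-0.39 2.97 0 0 0 0 255;-0.39 2.97 0 0 0 0 255;-0.39 2.97 0 0 0 0 255;-0.39 2.97 0 0 0 0 255;-0.39 2.97 0 0 0 0 255;-0.26 1.98 0 0 0 0 255;-0.26 1.98 0 0 0 0 255"

```text
time: 12.58
position: [0.6316, 0.0569, 0.0105]
tool_rot: [3.134, 0.215, -0.0]
ft_force: [-0.6, -2.0, 0.6]
grip_width: 0.004
grip_force: 0.8
```

Emit:
move_arm --increments "-0.2 1.49 0 0 0 0 255;-0.2 1.49 0 0 0 0 255;-0.2 1.49 0 0 0 0 255;-0.2 1.49 0 0 0 0 255;-0.13 0.99 0 0 0 0 255;-0.13 0.99 0 0 0 0 255;-0.13 0.99 0 0 0 0 255;-0.13 0.99 0 0 0 0 255"

```text
time: 13.25
position: [0.6303, 0.0666, 0.0105]
tool_rot: [3.134, 0.214, -0.0]
ft_force: [-1.5, -1.5, 0.1]
grip_width: 0.008
grip_force: 0.8
```

Emit:
move_arm --increments "-0.13 0.99 0 0 0 0 255;-0.13 0.99 0 0 0 0 255;-0.13 0.99 0 0 0 0 255;-0.13 0.99 0 0 0 0 255;0 0 0 0 0 0 255;0 0 0 0 0 0 255;0 0 0 0 0 0 255;0 0 0 0 0 0 255"

```text
time: 13.92
position: [0.6299, 0.0711, 0.0106]
tool_rot: [-3.134, -0.215, -0.001]
ft_force: [1.2, -0.5, 0.2]
grip_width: 0.002
grip_force: 0.1
```

Emit:
move_arm --increments "-0.13 0.99 0 0 0 0 255;-0.13 0.99 0 0 0 0 255;-0.13 0.99 0 0 0 0 255;-0.13 0.99 0 0 0 0 255;0 0 0 0 0 0 255;0 0 0 0 0 0 255;0 0 0 0 0 0 255;0 0 0 0 0 0 255"

```text
time: 14.58
position: [0.6295, 0.0735, 0.0106]
tool_rot: [3.133, 0.213, 0.0]
ft_force: [0.2, -4.5, -0.1]
grip_width: 0.01
grip_force: 2.5
```

Run:
```python
from h import *
s=ctrl.get_state();print(s['position'],s['ft_force'],s['torque'],s['grip_width'])
J=np.array([636,144,7.7]);print(injig(J,np.r_[s['position'][:2]*1e3,0]))
im=ctrl.get_image('wrist');cv2.imwrite('pics/w7.png',im['frame'][...,::-1])
```

```text
[0.62946952 0.07348411 0.01059349] [ 0.21390823 -4.54668416 -0.09308522] [-1.09987406 -0.11354981  0.03119862] 0.01028183161310495
[-15.92 -69.01  -7.7 ]
```

View pics/w7.png

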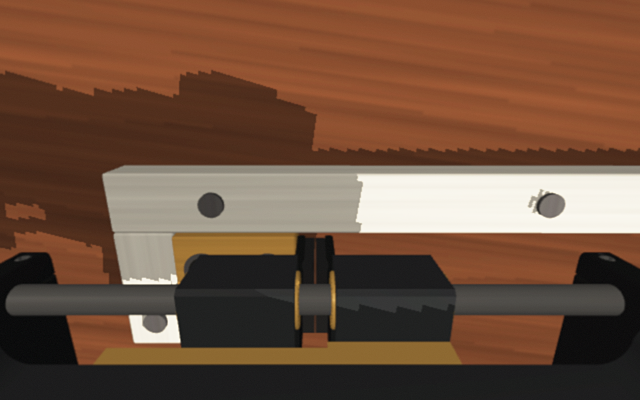

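Emit:
move_arm --increments "-0.13 0.99 0 0 0 0 255;-0.13 0.99 0 0 0 0 255;-0.13 0.99 0 0 0 0 255;-0.13 0.99 0 0 0 0 255;-0.13 0.99 0 0 0 0 255;0 0 0 0 0 0 255;0 0 0 0 0 0 255;0 0 0 0 0 0 255"

```text
time: 15.3
position: [0.6294, 0.0735, 0.0106]
tool_rot: [3.128, 0.209, -0.0]
ft_force: [0.3, -11.9, 2.4]
grip_width: 0.005
grip_force: 6.1
```

Emit:
move_arm --increments "0.7 -5 0 0 0 0 255;1.4 -10 0 0 0 0 255;1.4 -10 0 0 0 0 255;0 0 20 0 0 0 255;0 0 30 0 0 0 255;-20 0 30 0 0 0 255;-30 0 30 0 0 0 255;-30 0 30 0 0 0 255"

```text
time: 15.97
position: [0.5523, 0.0555, 0.1502]
tool_rot: [-3.132, -0.216, 0.001]
ft_force: [0.1, -2.1, 0.8]
grip_width: 0.009
grip_force: 0.0
```

Emit:
move_arm --increments "0 10 30 0 0 0 255;0 20 20 0 0 0 255;0 20 0 0 0 0 255;0 10 0 0 0 0 255;0 0 0 0 0 0 255;0 0 0 0 0 0 255;0 0 0 0 0 0 255;0 0 0 0 0 0 255"

```text
time: 16.63
position: [0.5529, 0.1127, 0.1983]
tool_rot: [3.134, 0.212, -0.003]
ft_force: [0.0, 0.7, -0.1]
grip_width: 0.005
grip_force: 0.0
```

Run:
```python
from h import *
s=ctrl.get_state();print(s['position'],s['ft_force'])
J=np.array([636,144,7.7])
im=ctrl.get_image('wrist');b=fit(im,'brass',[622,112,7.7]);print(b,injig(J,b[0]))
cv2.imwrite('pics/w8.png',im['frame'][...,::-1])
```

```text
[0.55292249 0.11274303 0.19828864] [ 0.00198686  0.67073173 -0.06510765]
(array([621.51, 111.46,   8.08]), 130.3, 2312) [-18.72 -30.31   0.38]
```

View pics/w8.png

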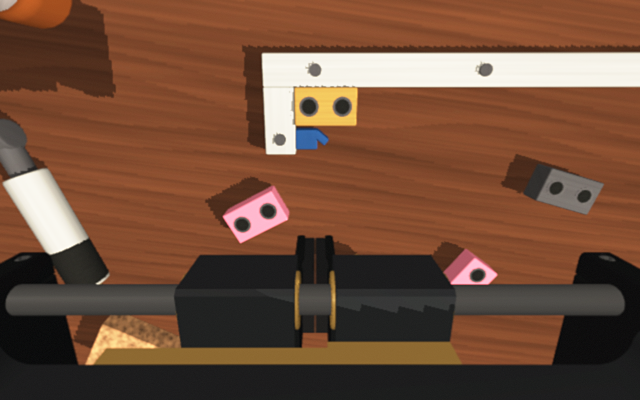

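Emit:
move_arm --increments "14 -13 -20 0 0 0 255;14.4 -13.6 -25 0 0 0 255;0 0 -30 0 0 0 255;0 0 -30 0 0 0 255;0 0 -25 0 0 0 255;0 0 -20 0 0 0 255;0 0 0 0 0 0 255;0 0 0 0 0 0 255"

```text
time: 17.35
position: [0.5807, 0.087, 0.0484]
tool_rot: [-3.134, -0.213, 0.005]
ft_force: [0.1, 0.9, 1.4]
grip_width: 0.005
grip_force: 0.0
```

Emit:
move_arm --increments "0 0 -15 0 0 0 255;0 0 -15 0 0 0 255;0 0 -8 0 0 0 255;0 0 0 0 0 0 255;0 0 0 0 0 0 255;0 0 0 0 0 0 255;0 0 0 0 0 0 255;0 0 0 0 0 0 255"

```text
time: 18.02
position: [0.5823, 0.088, 0.0124]
tool_rot: [3.134, 0.215, 0.002]
ft_force: [0.5, -0.5, -0.4]
grip_width: 0.007
grip_force: 0.0
```

Emit:
move_arm --increments "3 -1 0 0 0 0 255;3 0.1 0 0 0 0 255;2 0.27 0 0 0 0 255;1.5 0.2 0 0 0 0 255;1 0.13 0 0 0 0 255;1 0.13 0 0 0 0 255;1 0.13 0 0 0 0 255;0 0 0 0 0 0 255"

```text
time: 18.68
position: [0.5942, 0.0879, 0.0114]
tool_rot: [-3.134, -0.215, -0.0]
ft_force: [0.0, -0.3, 0.9]
grip_width: 0.003
grip_force: 0.0
```

Emit:
move_arm --increments "1 0.13 0 0 0 0 255;1 0.13 0 0 0 0 255;1 0.13 0 0 0 0 255;1 0.13 0 0 0 0 255;0 0 0 0 0 0 255;0 0 0 0 0 0 255;0 0 0 0 0 0 255;0 0 0 0 0 0 255"

```text
time: 19.35
position: [0.5963, 0.0881, 0.0109]
tool_rot: [3.134, 0.215, -0.006]
ft_force: [-5.0, -0.7, 1.2]
grip_width: -0.001
grip_force: 2.5
```

Emit:
move_arm --increments "1 0.13 0 0 0 0 255;1 0.13 0 0 0 0 255;1 0.13 0 0 0 0 255;0 0 0 0 0 0 255;0 0 0 0 0 0 255;0 0 0 0 0 0 255;0 0 0 0 0 0 255;0 0 0 0 0 0 255"

```text
time: 20.02
position: [0.5964, 0.088, 0.0101]
tool_rot: [3.132, 0.215, -0.015]
ft_force: [-10.7, -1.4, 5.1]
grip_width: 0.002
grip_force: 5.5
```

Emit:
move_arm --increments "-6 -0.8 0 0 0 0 255;-8 -1.1 0 0 0 0 255;-8 -1.1 0 0 0 0 255;0 0 15 0 0 0 255;0 0 30 0 0 0 255;-10 10 35 0 0 0 255;-10 10 35 0 0 0 255;-10 8 35 0 0 0 255"

```text
time: 20.68
position: [0.5484, 0.1144, 0.1631]
tool_rot: [-3.134, -0.215, -0.002]
ft_force: [0.7, 0.4, -0.2]
grip_width: 0.004
grip_force: 0.0
```

Emit:
move_arm --increments "-5 0 30 0 0 0 255;0 0 10 0 0 0 255;0 0 0 0 0 0 255;0 0 0 0 0 0 255;0 0 0 0 0 0 255;0 0 0 0 0 0 255;0 0 0 0 0 0 255;0 0 0 0 0 0 255"

```text
time: 21.35
position: [0.5436, 0.1135, 0.2001]
tool_rot: [-3.134, -0.214, 0.004]
ft_force: [-0.1, -0.1, 0.0]
grip_width: 0.009
grip_force: 0.0
```

Run:
```python
from h import *
s=ctrl.get_state();print(s['position'],s['ft_force'])
J=np.array([636,144,7.7])
im=ctrl.get_image('wrist');b=fit(im,'brass',[622,112,7.7]);print(b,injig(J,b[0]))
P,m=topmask(im,'rail');f=flat(P,m&(im['depth']>0),im,.02)*1e3
a=np.radians(7.7);M=np.array([[np.cos(a),np.sin(a)],[-np.sin(a),np.cos(a)]]);q=(f-J[:2])@M.T
g=q[(q[:,1]<-70)];bins=np.arange(-200,-70,10)
fr=[(y,np.percentile(g[(g[:,1]>y)&(g[:,1]<y+10)][:,0],[2])[0].round(1)) for y in bins if ((g[:,1]>y)&(g[:,1]<y+10)).sum()>20]
print('rail face',fr); print(np.polyfit(*np.array(fr).T,1))
e=q[(q[:,0]<-50)&(q[:,0]>-62)];print('stop face y',np.percentile(e[:,1],2))
im=ctrl.get_image('top');b=fit(im,'brass',[622,112,7.7]);print(b,injig(J,b[0]));print(fit(im,'steel',[571,-150,-8]))
```

```text
[0.54358077 0.11350276 0.20010503] [-0.07861231 -0.06100168  0.01290606]
(array([621.09, 111.14,   8.11]), 91.5, 2392) [-19.18 -30.57   0.41]
rail face [(np.int64(-200), np.float64(-0.2)), (np.int64(-190), np.float64(-0.2)), (np.int64(-180), np.float64(-0.3)), (np.int64(-170), np.float64(-1.2)), (np.int64(-160), np.float64(-1.2)), (np.int64(-150), np.float64(-0.3)), (np.int64(-140), np.float64(-0.3)), (np.int64(-130), np.float64(-0.9)), (np.int64(-120), np.float64(-0.4)), (np.int64(-110), np.float64(-0.4)), (np.int64(-100), np.float64(-0.4)), (np.int64(-90), np.float64(-0.4)), (np.int64(-80), np.float64(-0.5))]
[ 1.0989011e-04 -5.0000000e-01]
stop face y -0.4662781344310642Traceback (most recent call last):
  File "<stdin>", line 11, in <module>
  File "h.py", line 36, in fit
    mm=cv2.drawContours(np.zeros((400,640),np.uint8),[max(c,key=cv2.contourArea)],-1,255,-1)
                                                      ~~~^^^^^^^^^^^^^^^^^^^^^^^
ValueError: max() iterable argument is empty
```

Run:
```python
from h import *
im=ctrl.get_image('wrist');print(im['position'])
a=np.radians(7.7);M=np.array([[np.cos(a),np.sin(a)],[-np.sin(a),np.cos(a)]])
hsv=cv2.cvtColor(im['frame'],cv2.COLOR_RGB2HSV).astype(int);fr=im['frame'].astype(float)
K=np.array([[im['fx'],0,im['cx']],[0,im['fy'],im['cy']],[0,0,1.]]);Rc=Rm(im['orientation']).T
def samp(xp,yp,z):
    w=np.stack([xp,yp],-1).reshape(-1,2)@M+[636,144]
    p,_=cv2.projectPoints(np.c_[w/1e3,np.full(len(w),z)],cv2.Rodrigues(Rc)[0],-Rc@np.array(im['position']),K,np.array([im['k1'],0,0,0.]))
    p=p.reshape(*xp.shape,2).astype(np.float32)
    return cv2.remap(im['frame'],p[...,0],p[...,1],cv2.INTER_LINEAR).astype(float)
def edge(name,s,t,z,ax):
    # scan along t for each s, edge = max gradient of blue-yellow contrast
    S,T=np.meshgrid(s,t,indexing='ij'); I=samp(T,S,z) if ax=='x' else samp(S,T,z)
    g=np.linalg.norm(cv2.GaussianBlur(I,(1,1),0)[:,4:]-I[:,:-4],axis=-1); g=g*(g>.5*g.max(1,keepdims=True))
    e=(g*((t[4:]+t[:-4])/2)).sum(1)/g.sum(1); ok=abs(e-np.median(e))<1.5
    c=np.polyfit(s[ok],e[ok],1);print(name,'pos',np.median(e).round(2),'slope deg',np.degrees(c[0]).round(2),'sd',np.std(e[ok]-np.polyval(c,s[ok])).round(2),ok.sum())
ys=np.arange(-56,-6,1.);xs=np.arange(-33,-5,1.)
edge('brass rail side',ys,np.arange(-4,4,.25),.024,'x')
edge('brass robot side (rear)',np.arange(-57,-38,1.),np.arange(-43,-31,.25),.024,'x')
edge('brass rear',xs,np.arange(-66,-56,.25),.024,'y')
edge('brass stop side',xs,np.arange(-4,4,.25),.024,'y')
edge('rail face',np.arange(-150,-70,1.),np.arange(-5,5,.25),.02,'x')
edge('stop face',np.arange(-63,-52,1.),np.arange(-5,5,.25),.02,'y')
```

```text
[0.62404786 0.12398104 0.3632058 ]
brass rail side pos -0.5 slope deg -0.08 sd 0.14 50
brass robot side (rear) pos -36.61 slope deg -0.15 sd 0.02 19
brass rear pos -60.61 slope deg 0.41 sd 0.1 28
brass stop side pos 0.25 slope deg 0.47 sd 0.21 28
rail face pos -1.0 slope deg 0.01 sd 0.01 80
stop face pos -0.61 slope deg 3.99 sd 0.2 11
```

```bash
python3 -c "
from bench import ctrl
print(ctrl.close_job())"
```

```text
the job is handed in; nothing more can be done
None
```

The brass block is home in the corner pocket, and I've handed the job in at about 21 s. The last wrist-camera measurement put it flush with the rail, against the end stop and square to within about 0.4°. The fingers are clear, and the tool never came near the steel block or the other items, although the final check of the steel block's position failed to run.

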